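Turn the tea things so that the tin comes to the front

TASK

Turn the wooden lazy Susan, slowly and smoothly, by pushing the notched rim of its board with the fingertips, until the aluminium tin with the hinged flap is at the front, facing straight to the robot's side of the shelf, ready to be opened. Touch nothing that stands on the board, squeeze and grasp nothing, and leave the kettle and the teapot where they are; then take the hand off and let the board rest.

Things in the scene. Friction and masses are not known exactly. Their poses are not given: they have to be found in the camera images.
- turntable: Turning board of the lazy Susan, brown wood: radius 183 mm, underside 24 mm and top 46 mm above the shelf, with eight finger notches cut in its rim. Origin at the centre of its underside, on the upright turning axis. Its yaw is how far it is turned, counter-clockwise from above. It turns either way without end; light friction (about 0.2 N m), no spring: it stops soon after it is let go.
- stand: Fixed foot under the board: dark wood disc, radius 120 mm, 10 mm high, with a bearing of radius 75 mm on it. Origin on the shelf, on the turning axis; axes parallel to the world's. FRONT is its -x direction: straight towards the shelf's edge on the robot's side, square to that edge.
- tin: Small aluminium tin, 64 mm deep (x), 94 mm wide (y), 58 mm high, loose on the board's own -x side, centre about 80 mm from the axis; origin at the centre of its underside. Its top is a shut flap hinged on its +x side; the steel hasp on its -x side is its front and looks outward from the board, to within a few degrees.
- caddy: Green plastic tea caddy with a ribbed twist cap, a cylinder of radius 37 mm and height 110 mm, loose on the board about 80 mm from the axis; origin at the centre of its underside.
- cup_a: Clear glass tea cup, 62 mm across the rim, 65 mm high, loose on the board about 80 mm from the axis; origin at the centre of its underside.
- cup_b: A second glass tea cup, same as the first.
- kettle: Stainless steel kettle on the shelf, left of the lazy Susan: radius 88 mm, spout out to 140 mm along its -x, 216 mm high over the handle; origin at the centre of its underside.
- teapot: White ceramic teapot on the shelf, right of the lazy Susan: radius 63 mm, spout to 115 mm along its -x, handle to 106 mm along its +x, 132 mm high; origin at the centre of its underside.
- notch (a point): Middle of the mouth of the notch on the board's own +x axis, 187 mm from the turning axis, level with the board's top. Eight equal notches stand every 45 degrees: half-round scoops, 52 mm wide at the rim and about 26 mm deep, open above, below and outward, with upright sides. The lands between them are about 92 mm wide.
Things that resemble listed ones, but are neither listed nor needed, are in the scene too. What is shaped like the tin but orange or yellow is not meant. There is more than one size of the caddy; the job needs the smaller.

How it is judged:
On the way:
1. the fingertips are turning the board (contact force between the fingers and turntable above 0.1 N and angular speed of turntable above 0.03 rad/s), for 0.02 s.
At the end, for the whole second after the job is handed in: The tin stands at the front of the board, its centre within 20 mm sideways of straight front of the axis and its hasp within 15 degrees of straight front; the board is at rest, all on it upright and within 100 mm of the axis; kettle and teapot within 15 mm of where they were (x of tin in the frame of stand below -0.06 m and y of tin in the frame of stand between -0.02 and 0.02 m and angle between the x axis of tin and the x axis of stand, either way round below 0.26 rad and angular speed of turntable below 0.03 rad/s and angle between each of tin, caddy, cup_a, cup_b's own z axis and vertical below 0.1 rad and horizontal distance between each of tin, caddy, cup_a, cup_b and turntable below 0.1 m and distance of each of kettle, teapot from where it was at the start of the episode below 0.015 m); the robot touches nothing.
It fails at once if the robot touched something standing on the board (contact force between any of the fingers, the arm and tin above 0.5 N or contact force between any of the fingers, the arm and caddy above 0.5 N or contact force between any of the fingers, the arm and cup_a above 0.5 N or contact force between any of the fingers, the arm and cup_b above 0.5 N).
It fails at once if something on the board was lifted off it or knocked over (height (world z) of any of tin, caddy, cup_a, cup_b above 0.056 m or angle between any of tin, caddy, cup_a, cup_b's own z axis and vertical above 0.3 rad).
It fails at once if the board was whirled round faster than 2 rad/s (angular speed of turntable above 2 rad/s).
It fails at once if the board was squeezed or pressed with more than 30 N (contact force between the fingers and turntable above 30 N).
It fails at once if the kettle or the teapot was shifted or lifted (distance of any of kettle, teapot from where it was at the start of the episode above 0.015 m).
It also fails if it takes over 61 s, if anything falls off the work surface, if the arm or the gripper's body presses on something with over 40 N, if the wrist force passes 120 N, or if a joint passes its speed limit or range.

ROBOT

A 6-joint arm with a two-finger parallel gripper is mounted at the origin on the work surface. World frame = base frame: x ahead of the robot, y to its left, z up, the work surface at z = 0. Lengths are in m, angles in rad, forces in N, time in s.
With the tool pointing down it reaches from about 0.375 to 0.9 m from the base axis. Payload 3.1 kg.
Tool frame: the origin (TCP) lies at the centre of the arm's flange, where the gripper is bolted on; the fingertips stand 182 mm ahead of it and the grasp point (between the pads) lies 164 mm ahead of it; z points along the fingers, y is the line along which they close (so a half turn about z gives the same grasp; the last joint's range is limited). The gripper opens to 87 mm and grips with 3 to 60 N. Pads are 19 mm wide; open, the fingers measure 117 mm over their backs; the gripper's body (75 mm by 190 mm) begins 51 mm behind the grasp point.
Start: joints at [0.982, 0.527, 1.433, -0, 1.181, -0.178], TCP at [0.25, 0.573, 0.405] pointing down, gripper open.
Joint ranges: [-3.08, 3.08], [-0.75, 2.2], [0.22, 2.44], [-1.43, 4.57], [0, 2.65], [-2.85, 2.85]. Speed limits (rad/s): [2.79, 2.79, 3.14, 3.14, 3.14, 3.14].

INTERFACE

Orientations are given as a unit quaternion [x, y, z, w].
In Python, from rig import * gives the robot as it stands.
- The arm moves only by the tool move_arm, never from a script. Its argument "commands" is a list that holds one entry, the list of rows, each a list of 6 numbers: the shift along the tool's x, y, z in units of 40 mm (1.0 is 40 mm), then the turn, a rotation vector about the tool's x, y, z in rad. A call has 1 to 12 rows; each row is the pose to reach, as a shift and turn from the pose commanded when the call began, along the tool's axes at that moment; what a row does not reach only later rows make up. A row lasts 1/8 s, in which the tool goes at most 62.5 mm and 10.7 degrees, less where a joint would pass 70% of its speed; a pose out of reach is approached as far as the arm can. A call with a gripper value outside its range is refused whole. "claw" is the closure, from -1 (fully open) to 1 (shut), so that 0 is half open, set as the call begins (left out, the last holds). The fingers move at their own pace and stop on an object; "squeeze" is the grip in N (left out, the last holds). Time passes only in rows, so rows that repeat a pose let the fingers close. It gives the time, the measured TCP pose, the force, the opening and the grip force at its end, in the units of the state.
- get_obs(): the state, without advancing time (a new reading comes with each control period).
- camera(name): name is "side" or "top" or "wrist"; returns a dict with "pixels" (420x560x3 uint8, blue, green, red), "range_z" (420x560 float32, m along the optical axis (not along the pixel's ray), 0 where there is no reading), "camera_matrix" (3x3 intrinsics, pixels), "D" ([k1, k2, p1, p2, k3] as OpenCV has them; the pictures are not rectified), "extrinsics" (4x4, takes a point from world to camera coordinates). Camera axes: x right, y up, looking along -z (the intrinsics and any distortion apply to the point x, -y, -z); pixel columns grow to the right and rows downward; lengths in m; the calibration is good to about 2 mm. A picture is of the moment at which its call begins.
- hand_in(): hands the job in; it is judged then, once.
The state is a dict: "time": time; "q": joint angles; "joint_velocities": joint speeds; "joint_torque": joint torques, N m; "position": TCP position; "tool_rot": TCP orientation; "ft_force": force on the tool from outside, world axes, zero at the start; "moment": the same for the moment, N m; "grip_width": finger opening in m; "grip_force": force on a finger pad.
Only numpy, scipy, OpenCV 4.12 (cv2) and the standard library are available. Lean on these libraries where they do the work, as an engineer would, in place of code of your own. Each camera call takes 0.05 s, during which the arm holds its last target. There are 200 camera calls.

## Working session

There is one attempt and no reset: what is moved stays moved. The work goes in short steps, Python scripts to look and compute and a tool call to move; the robot and the scene stay as the last step left them, time stands still between calls to the robot, and variables do not carry over. Pictures are saved under pics/ and viewed, at most 10 in all, crops included, and the job is handed in when it is done.

Besides the shell and the picture viewer there is one more tool, called after "Request:" by a JSON object that holds its "op" and its "data". move_arm: Moves the arm, as the interface text tells. Its arguments: {"type":"object","properties":{"commands":{"type":"array","items":{"type":"array","items":{"type":"array","items":{"type":"number"}}}},"claw":{"type":"number"},"squeeze":{"type":"number"}},"required":["commands"]}

```bash
mkdir -p pics; cat > h.py <<'E'
from rig import *
import numpy as np, cv2
def world(c,uv,z=None):
    K,D,E=np.array(c["camera_matrix"]),np.array(c["D"]),np.array(c["extrinsics"])
    u,v=uv; d=c["range_z"][int(v),int(u)]
    p=cv2.undistortPoints(np.array([[[u,v]]],float),K,D)[0,0]
    r=np.array([p[0],-p[1],-1.]); R,t=E[:3,:3],E[:3,3]
    o=-R.T@t; w=R.T@r
    s=d if z is None else (z-o[2])/w[2]
    return o+s*w
E
python3 - <<'E'
from h import *
for n in("top","side"):
    c=camera(n); cv2.imwrite(f"pics/{n}0.png",c["pixels"]); print(n,np.round(c["extrinsics"],3).tolist())
    np.save(f"pics/{n}0.npy",c,allow_pickle=True)
o=get_obs();print(o)
E
```

```text
top [[0.001, -1.0, -0.017, 0.017], [1.0, 0.001, 0.021, -0.562], [-0.021, -0.017, 1.0, -1.259], [0.0, 0.0, 0.0, 1.0]]
side [[-0.999, -0.041, -0.007, 0.584], [0.028, -0.77, 0.638, -0.067], [-0.031, 0.637, 0.77, -1.315], [0.0, 0.0, 0.0, 1.0]]
{'time': 0.1, 'q': array([ 9.81530149e-01,  5.28380445e-01,  1.43375346e+00, -1.11001223e-05,
        1.18136519e+00, -1.78494832e-01]), 'joint_velocities': array([-0.0017518 , -0.00180108, -0.00158711,  0.00172271, -0.00277139,
       -0.00037926]), 'joint_torque': array([-5.05261505e-04, -4.40985882e+01, -1.77150035e+01,  6.34570839e-02,
        5.33987372e-02, -6.33327954e-05]), 'position': array([0.24937674, 0.57277037, 0.40387127]), 'tool_rot': array([ 2.03942581e-01,  9.78982387e-01, -8.85764555e-04, -3.52242029e-04]), 'ft_force': array([-0.60098375, -0.40528298, -0.71576375]), 'moment': array([ 0.05707385,  0.00897141, -0.0080772 ]), 'grip_force': 0.0, 'grip_width': 0.08688371306033403}
```

View pics/top0.png

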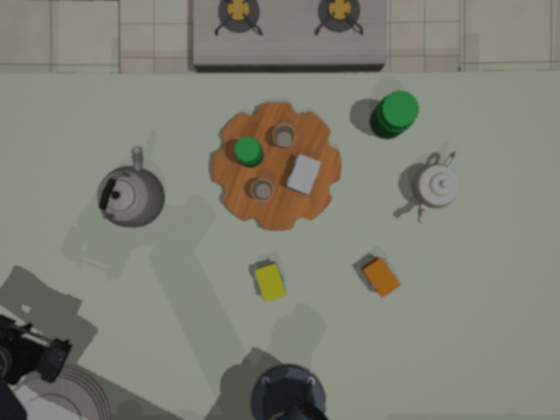

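View pics/side0.png

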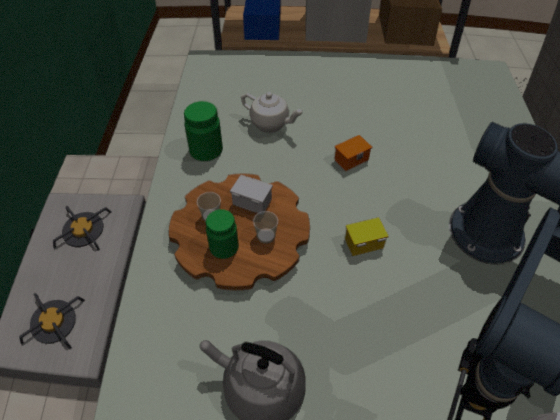

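The top view shows the board centred near (276,166), with the tin at (303,174), to the right. The kettle is at (131,196) and the teapot at (436,186). I'll measure these next.

```bash
python3 - <<'E'
from h import *
c=np.load("pics/top0.npy",allow_pickle=True).item()
im=c["pixels"]
cr=im[90:242,200:352]; cv2.imwrite("pics/crop0.png",cv2.resize(cr,(600,600),interpolation=cv2.INTER_CUBIC))
hsv=cv2.cvtColor(im,cv2.COLOR_BGR2HSV)
m=cv2.inRange(hsv,(3,90,40),(22,255,255)); m[:, :200]=0;m[:,352:]=0;m[:90]=0;m[242:]=0
m=cv2.morphologyEx(m,cv2.MORPH_OPEN,np.ones((3,3)))
cn=max(cv2.findContours(m,cv2.RETR_EXTERNAL,cv2.CHAIN_APPROX_NONE)[0],key=cv2.contourArea)
P=np.array([world(c,p[0],0.046) for p in cv2.convexHull(cn).astype(float)])
(cx,cy),r=cv2.minEnclosingCircle(P[:,:2].astype(np.float32)); print("board",cx,cy,r)
Q=np.array([world(c,p[0],0.046)[:2] for p in cn.astype(float)])-[cx,cy]
a=np.arctan2(Q[:,1],Q[:,0]);rr=np.hypot(*Q.T)
d=rr.max()-rr
z=np.sum(d*np.exp(8j*a)); print("notch phase deg mod45",np.degrees(np.angle(z))/8)
# tin: depth-based points
for n,b in (("tin",(280,150,330,200)),):
    pts=[]
    for v in range(b[1],b[3]):
        for u in range(b[0],b[2]):
            if c["range_z"][v,u]>0:
                w=world(c,(u,v))
                if 0.09<w[2]<0.12: pts.append(w)
    pts=np.array(pts); print(len(pts),pts.mean(0),cv2.minAreaRect(pts[:,:2].astype(np.float32)))
    print("tin ang", np.degrees(np.arctan2(pts[:,1].mean()-cy,pts[:,0].mean()-cx)), np.hypot(pts[:,1].mean()-cy,pts[:,0].mean()-cx))
for n,u,v in(("kettle",131,196),("teapot",436,186),("bigcaddy",394,115),("orange",381,277),("yellow",270,282),("spoutK",137,152),("teahandle",420,216),("caddy",248,151),("teapspout",452,155)): print(n,world(c,(u,v)))
E
```

```text
board 0.6771562695503235 0.03438907489180565 0.1821751445531845
notch phase deg mod45 -21.432256999013337
884 [ 0.6481276  -0.0423637   0.10503127] ((0.6486173272132874, -0.04266313463449478), (0.07429762184619904, 0.09496866911649704), 68.07975769042969)
tin ang -110.7171224522943 0.08205883617859693
kettle [0.58708589 0.41269052 0.13140448]
teapot [ 0.61485709 -0.39165731  0.11192155]
bigcaddy [ 0.79345627 -0.27108614  0.15746914]
orange [ 0.36636236 -0.25789537  0.05704844]
yellow [0.35189787 0.0495119  0.06322649]
spoutK [0.70391039 0.39958991 0.12605024]
teahandle [ 0.53543722 -0.3506169   0.10828133]
caddy [0.70279414 0.1031053  0.15329914]
teapspout [ 0.70361603 -0.45163458  0.06315687]
```

View pics/crop0.png

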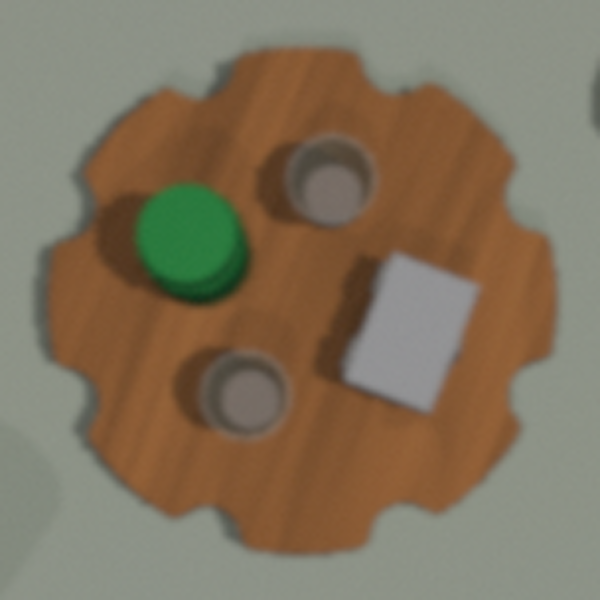

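The board centre is (0.677, 0.034). The tin sits at bearing −111°, so the board needs to turn about −69°. I'll push in the notch at −156°, which is free of objects on either side, with the fingers nearly closed. First I'll go above it.

Request:
{"op": "move_arm", "data": {"commands": [[[-0.72,-0.69,0,0,0,-0.05],[-1.81,-1.72,0,0,0,-0.12],[-2.89,-2.76,0,0,0,-0.2],[-3.97,-3.79,0,0,0,-0.27],[-5.06,-4.82,0,0,0,-0.34],[-6.14,-5.85,0,0,0,-0.42],[-7.22,-6.89,0,0,0,-0.49],[-8.31,-7.92,0,0,0,-0.57],[-9.39,-8.96,0,0,0,-0.64],[-10.47,-9.99,0,0,0,-0.71],[-11.44,-10.91,0,0,0,-0.78],[-12.04,-11.48,0,0,0,-0.82]]], "claw": 0.9}}

```text
time: 1.6
position: [0.5085, -0.0429, 0.4045]
tool_rot: [-0.203, 0.979, -0.0, 0.0]
ft_force: [1.2, 0.6, -0.4]
grip_width: 0.0044
grip_force: 0.0
```

```bash
cat >> h.py <<'E'
from scipy.spatial.transform import Rotation as Rn
C=np.array([0.677,0.0344])
def arc(angs,r=0.185,ztip=0.030):
    "rows to put the fingertips at board bearings angs (deg), tool y tangential (bearing-90)"
    o=get_obs(); p=o["position"]; R=Rn.from_quat(o["tool_rot"])
    for a in angs:
        t=np.radians(a); g=np.array([*(C+r*np.array([np.cos(t),np.sin(t)])),ztip+.182])
        th=np.radians(a-90); y=np.array([np.cos(th),np.sin(th),0]); z=np.array([0,0,-1.])
        G=Rn.from_matrix(np.c_[np.cross(y,z),y,z])
        print(a,np.round(np.r_[R.inv().apply(g-p)/.04,(R.inv()*G).as_rotvec()],2).tolist())
E
python3 - <<'E'
from h import *
o=get_obs(); print(o["time"],o["position"],o["q"],o["grip_width"],o["ft_force"])
arc([203.6-0],ztip=.030)
c=camera("wrist"); cv2.imwrite("pics/w1.png",c["pixels"])
E
```

```text
1.6 [ 0.50847712 -0.04291924  0.40449507] [-3.03440175e-01  3.74188905e-01  1.71699519e+00 -2.14589651e-04
  1.05016384e+00 -2.28244826e+00] 0.004441712319129286 [ 1.1952342   0.56295282 -0.4030439 ]
203.6 [-0.01, 0.09, 4.81, -0.0, 0.0, -0.0]
```

View pics/w1.png

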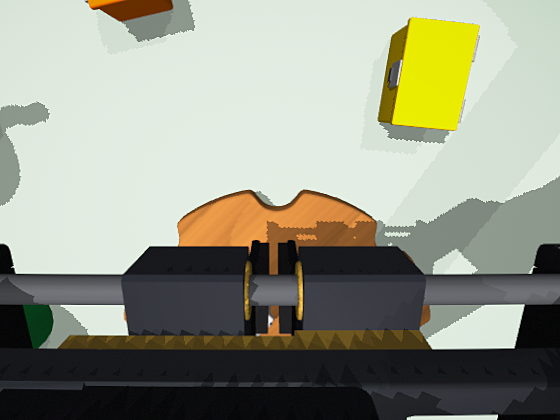

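The wrist view looks outward: the pushing notch is at (277,200) just beyond the fingers, and the yellow box is at (430,75). I'll check the notch and camera positions.

```bash
python3 - <<'E'
from h import *
c=camera("wrist"); E=np.array(c["extrinsics"]); print("cam",-E[:3,:3].T@E[:3,3])
for uv in((250,192),(277,209),(303,192)):
    w=world(c,uv,.046)[:2]-C; print(uv,np.hypot(*w),np.degrees(np.arctan2(w[1],w[0])))
E
```

```text
cam [ 0.44374113 -0.07567764  0.38258779]
(250, 192) 0.18475253125397112 -145.93831164548783
(277, 209) 0.16342590164426465 -154.42876782577946
(303, 192) 0.18276212400672182 -163.08898762362708
```

```bash
python3 - <<'E'
from h import *
arc([205],r=.21); arc([205],r=.185)
E
```

```text
205 [0.63, -0.02, 4.81, -0.0, 0.0, -0.03]
205 [0.01, 0.0, 4.81, -0.0, 0.0, -0.03]
```

Request:
{"op": "move_arm", "data": {"commands": [[[0.63,-0.02,0.6,0,0,-0.03],[0.63,-0.02,1.4,0,0,-0.03],[0.63,-0.02,2.3,0,0,-0.03],[0.63,-0.02,3.2,0,0,-0.03],[0.63,-0.02,4.0,0,0,-0.03],[0.63,-0.02,4.5,0,0,-0.03],[0.63,-0.02,4.81,0,0,-0.03],[0.63,-0.02,4.81,0,0,-0.03],[0.45,-0.02,4.81,0,0,-0.03],[0.25,0,4.81,0,0,-0.03],[0.1,0,4.81,0,0,-0.03],[0.01,0,4.81,0,0,-0.03]]]}}

```text
time: 3.2
position: [0.508, -0.0403, 0.2127]
tool_rot: [-0.218, 0.976, -0.0, 0.001]
ft_force: [0.5, 1.1, -0.5]
grip_width: 0.0041
grip_force: 0.0
```

```bash
python3 - <<'E'
from h import *
o=get_obs(); print(o["time"],o["position"],o["q"],o["ft_force"])
arc(205-np.array([0.3,1,2,3.2,4.6,6.1,7.6,9.1,10.6,12.1,13.6,15]))
c=camera("top"); im=c["pixels"][60:270,170:380]; cv2.imwrite("pics/t2.png",cv2.resize(im,(600,600),interpolation=cv2.INTER_CUBIC))
E
```

```text
3.2 [ 0.50795429 -0.04025794  0.21271583] [-2.98687599e-01  6.95186339e-01  1.86303375e+00 -2.50534728e-05
  5.82205703e-01 -2.30910796e+00] [ 0.54477328  1.11535629 -0.48104881]
204.7 [0.01, -0.07, 0.02, -0.0, 0.0, 0.01]
204.0 [0.01, -0.01, 0.02, -0.0, 0.0, 0.02]
203.0 [0.0, 0.07, 0.02, -0.0, 0.0, 0.04]
201.8 [-0.0, 0.16, 0.02, -0.0, 0.0, 0.06]
200.4 [-0.01, 0.28, 0.02, -0.0, 0.0, 0.08]
198.9 [-0.02, 0.4, 0.02, -0.0, 0.0, 0.11]
197.4 [-0.04, 0.52, 0.02, -0.0, 0.0, 0.14]
195.9 [-0.05, 0.64, 0.02, -0.0, 0.0, 0.16]
194.4 [-0.08, 0.76, 0.02, -0.0, 0.0, 0.19]
192.9 [-0.1, 0.87, 0.02, -0.0, 0.0, 0.21]
191.4 [-0.13, 0.99, 0.02, -0.0, 0.0, 0.24]
190.0 [-0.16, 1.1, 0.02, -0.0, 0.0, 0.27]
```

View pics/t2.png

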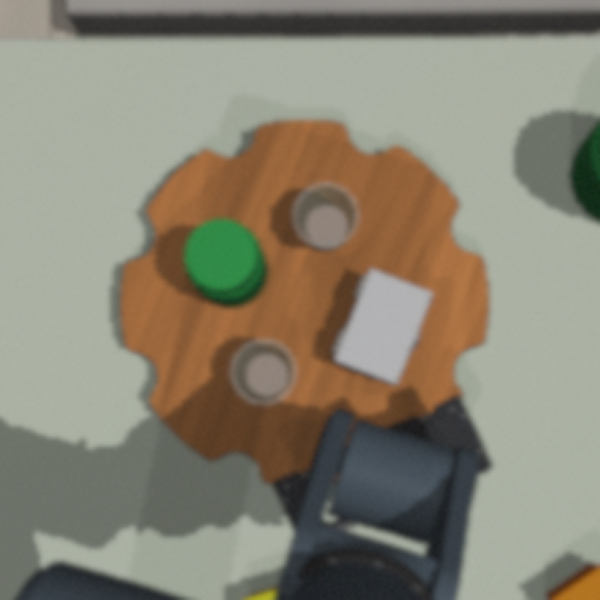

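The gripper lies tangential at the notch, around (385,440), and clears the tin (385,325) and the cup (263,370). I'll start pushing clockwise.

Request:
{"op": "move_arm", "data": {"commands": [[[0.01,-0.05,0,0,0,0],[0.01,0,0,0,0,0.02],[0,0.07,0,0,0,0.04],[0,0.16,0,0,0,0.06],[-0.01,0.28,0,0,0,0.08],[-0.02,0.4,0,0,0,0.11],[-0.04,0.52,0,0,0,0.14],[-0.05,0.64,0,0,0,0.16],[-0.08,0.76,0,0,0,0.19],[-0.1,0.87,0,0,0,0.21],[-0.13,0.98,0,0,0,0.24],[-0.16,1.06,0,0,0,0.26]]]}}

```text
time: 4.75
position: [0.4947, 0.001, 0.2123]
tool_rot: [-0.089, 0.996, 0.0, -0.001]
ft_force: [-0.6, -1.1, 0.8]
grip_width: 0.0044
grip_force: 0.6
```

```bash
cat >> h.py <<'E'
def tin(c):
    v,u=np.mgrid[100:240,210:350]; pts=[]
    im=c["pixels"].astype(int)
    for y,x in zip(v.ravel(),u.ravel()):
        b,g,r=im[y,x]
        if c["range_z"][y,x]>0 and b>125 and abs(b-r)<25 and abs(g-r)<25:
            w=world(c,(x,y))
            if .095<w[2]<.115: pts.append(w)
    p=np.array(pts); rc=cv2.minAreaRect(p[:,:2].astype(np.float32))
    d=p[:,:2].mean(0)-C
    print("tin n",len(p),"rel",d,"bearing",np.degrees(np.arctan2(d[1],d[0])),"rect",rc)
E
python3 - <<'E'
from h import *
o=get_obs(); print(o["time"],o["position"],o["q"],o["ft_force"])
p=o["position"][:2]-C; a=np.degrees(np.arctan2(p[1],p[0]))%360; print("finger",a,np.hypot(*p))
arc(a-np.array([0.3,1,2,3.3,4.8,6.3,7.8,9.3,10.8,12.3,13.8,15.3]))
tin(np.load("pics/top0.npy",allow_pickle=True).item()); c=camera("top"); tin(c)
E
```

```text
4.75 [0.49468317 0.00097058 0.21231023] [-2.24320129e-01  6.87346665e-01  1.89999434e+00 -2.25281175e-04
  5.55402929e-01 -1.97342446e+00] [-0.58097039 -1.06604208  0.82118774]
finger 190.39027694931875 0.18535628115955535
190.09027694931873 [-0.01, 0.02, 0.01, 0.0, -0.0, 0.0]
189.39027694931875 [-0.01, 0.08, 0.01, 0.0, -0.0, 0.01]
188.39027694931875 [-0.01, 0.16, 0.01, 0.0, -0.0, 0.03]
187.09027694931873 [-0.02, 0.27, 0.01, 0.0, -0.0, 0.05]
185.59027694931873 [-0.02, 0.39, 0.01, 0.0, -0.0, 0.08]
184.09027694931873 [-0.04, 0.51, 0.01, 0.0, -0.0, 0.11]
182.59027694931873 [-0.05, 0.63, 0.01, 0.0, -0.0, 0.13]
181.09027694931873 [-0.07, 0.75, 0.01, 0.0, -0.0, 0.16]
179.59027694931873 [-0.09, 0.87, 0.01, 0.0, -0.0, 0.19]
178.09027694931873 [-0.11, 0.99, 0.01, 0.0, -0.0, 0.21]
176.59027694931873 [-0.14, 1.1, 0.01, 0.0, -0.0, 0.24]
175.09027694931873 [-0.17, 1.22, 0.01, 0.0, -0.0, 0.26]
tin n 754 rel [-0.02838925 -0.07721145] bearing -110.18755626865692 rect ((0.6484723091125488, -0.04289569705724716), (0.06209375709295273, 0.0909513309597969), 68.45623016357422)
tin n 810 rel [-0.04257169 -0.06985207] bearing -121.36042438407867 rect ((0.6347286105155945, -0.03542770817875862), (0.06560341268777847, 0.09324029088020325), 57.225730895996094)
```

Request:
{"op": "move_arm", "data": {"commands": [[[-0.01,0.02,0,0,0,0],[-0.01,0.08,0,0,0,0.01],[-0.01,0.16,0,0,0,0.03],[-0.02,0.27,0,0,0,0.05],[-0.02,0.39,0,0,0,0.08],[-0.04,0.51,0,0,0,0.11],[-0.05,0.63,0,0,0,0.13],[-0.07,0.75,0,0,0,0.16],[-0.09,0.87,0,0,0,0.19],[-0.11,0.99,0,0,0,0.21],[-0.14,1.1,0,0,0,0.24],[-0.17,1.2,0,0,0,0.26]]]}}

```text
time: 6.3
position: [0.4931, 0.0495, 0.2123]
tool_rot: [0.041, 0.999, 0.0, -0.0]
ft_force: [-0.3, -1.0, -0.3]
grip_width: 0.0044
grip_force: 0.6
```

Request:
{"op": "move_arm", "data": {"commands": [[[-0.01,0.04,0,0,0,0.01],[-0.01,0.11,0,0,0,0.02],[-0.01,0.19,0,0,0,0.04],[-0.02,0.29,0,0,0,0.06],[-0.02,0.39,0,0,0,0.08],[-0.04,0.51,0,0,0,0.11],[-0.05,0.63,0,0,0,0.13],[-0.07,0.75,0,0,0,0.16],[-0.09,0.87,0,0,0,0.19],[-0.11,0.99,0,0,0,0.21],[-0.14,1.1,0,0,0,0.24],[-0.17,1.2,0,0,0,0.26]]]}}

```text
time: 7.8
position: [0.504, 0.0967, 0.2123]
tool_rot: [0.17, 0.985, 0.0, 0.0]
ft_force: [-0.1, -0.9, -1.0]
grip_width: 0.0043
grip_force: 0.6
```

```bash
python3 - <<'E'
from h import *
o=get_obs(); print(o["time"],o["position"],o["q"],o["ft_force"])
p=o["position"][:2]-C; a=np.degrees(np.arctan2(p[1],p[0]))%360; print("finger",a,np.hypot(*p))
arc(a-np.array([0.3,1,2,3.3,4.8,6.3,7.8,9.3,10.8,12.3,13.8,15.3]))
c=camera("top"); tin(c)
E
```

```text
7.8 [0.50398186 0.09669996 0.21234828] [-2.84612426e-02  6.98219401e-01  1.85362062e+00  4.09363162e-05
  5.89693872e-01 -1.25760359e+00] [-0.14924908 -0.91108753 -1.02683923]
finger 160.19718800927762 0.18389279775392287
159.8971880092776 [0.03, 0.02, 0.01, 0.0, 0.0, 0.01]
159.19718800927762 [0.03, 0.08, 0.01, 0.0, 0.0, 0.02]
158.19718800927762 [0.02, 0.16, 0.01, 0.0, 0.0, 0.04]
156.8971880092776 [0.02, 0.27, 0.01, 0.0, 0.0, 0.06]
155.3971880092776 [0.01, 0.39, 0.01, 0.0, 0.0, 0.09]
153.8971880092776 [-0.0, 0.51, 0.01, 0.0, 0.0, 0.11]
152.3971880092776 [-0.02, 0.63, 0.01, 0.0, 0.0, 0.14]
150.8971880092776 [-0.04, 0.75, 0.01, 0.0, 0.0, 0.17]
149.3971880092776 [-0.06, 0.87, 0.01, 0.0, 0.0, 0.19]
147.8971880092776 [-0.08, 0.98, 0.01, 0.0, 0.0, 0.22]
146.3971880092776 [-0.11, 1.1, 0.01, 0.0, 0.0, 0.24]
144.8971880092776 [-0.14, 1.22, 0.01, 0.0, 0.0, 0.27]
tin n 807 rel [-0.07158093 -0.03858465] bearing -151.67376396580286 rect ((0.6060197353363037, -0.003678116947412491), (0.06638454645872116, 0.09191253036260605), 27.1601619720459)
```

Request:
{"op": "move_arm", "data": {"commands": [[[0.01,0.04,0,0,0,0.01],[0.02,0.11,0,0,0,0.02],[0.02,0.19,0,0,0,0.04],[0.02,0.29,0,0,0,0.06],[0.01,0.39,0,0,0,0.09],[0,0.51,0,0,0,0.11],[-0.02,0.63,0,0,0,0.14],[-0.04,0.75,0,0,0,0.16],[-0.06,0.87,0,0,0,0.19],[-0.08,0.98,0,0,0,0.22],[-0.11,1.1,0,0,0,0.24],[-0.14,1.2,0,0,0,0.26]]]}}

```text
time: 9.35
position: [0.5253, 0.14, 0.2123]
tool_rot: [0.296, 0.955, -0.0, -0.0]
ft_force: [-1.1, -1.0, 1.4]
grip_width: 0.0047
grip_force: 0.5
```

```bash
python3 - <<'E'
from h import *
o=get_obs(); print(o["time"],o["position"],o["q"],o["ft_force"])
p=o["position"][:2]-C; a=np.degrees(np.arctan2(p[1],p[0]))%360; print("finger",a,np.hypot(*p))
c=camera("top"); tin(c)
arc(a-np.array([10,11,12,13,14]))
cv2.imwrite("pics/t3.png",cv2.resize(c["pixels"][60:270,170:380],(600,600),interpolation=cv2.INTER_CUBIC))
E
```

```text
9.35 [0.52528042 0.14003575 0.21230246] [ 5.48900124e-02  7.18494666e-01  1.77586183e+00  8.97627184e-05
  6.47604484e-01 -9.14010606e-01] [-1.09038663 -1.03966779  1.39438202]
finger 145.15218243353758 0.18487223729061333
tin n 811 rel [-0.0792646 -0.0181848] bearing -167.0788605832308 rect ((0.5979111194610596, 0.01613037660717964), (0.06660299748182297, 0.09238871932029724), 12.198715209960938)
135.15218243353758 [-0.07, 0.79, 0.01, 0.0, 0.0, 0.18]
134.15218243353758 [-0.08, 0.87, 0.01, 0.0, 0.0, 0.2]
133.15218243353758 [-0.1, 0.95, 0.01, 0.0, 0.0, 0.22]
132.15218243353758 [-0.12, 1.03, 0.01, 0.0, 0.0, 0.23]
131.15218243353758 [-0.14, 1.11, 0.01, 0.0, 0.0, 0.25]
```

View pics/t3.png

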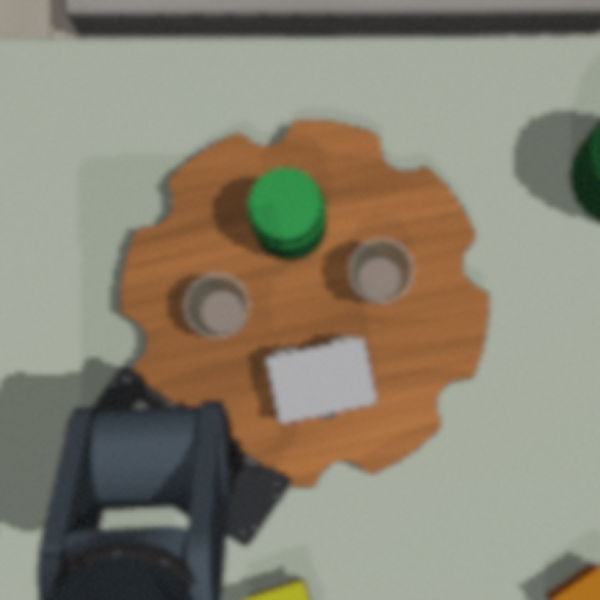

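The tin is at (321,380), about 12.5° short of straight front, and everything is upright. One last push finishes the turn, with a gentle stop.

Request:
{"op": "move_arm", "data": {"commands": [[[0,0.04,0,0,0,0.01],[0,0.11,0,0,0,0.02],[0,0.2,0,0,0,0.04],[-0.01,0.31,0,0,0,0.06],[-0.02,0.42,0,0,0,0.09],[-0.03,0.53,0,0,0,0.12],[-0.05,0.64,0,0,0,0.15],[-0.06,0.75,0,0,0,0.17],[-0.08,0.84,0,0,0,0.19],[-0.09,0.92,0,0,0,0.21],[-0.1,0.97,0,0,0,0.22],[-0.11,0.99,0,0,0,0.22]]]}}

```text
time: 10.9
position: [0.5513, 0.17, 0.2123]
tool_rot: [0.399, 0.917, -0.0, -0.0]
ft_force: [-0.4, -1.0, 0.1]
grip_width: 0.0048
grip_force: 0.5
```

```bash
python3 - <<'E'
from h import *
o=get_obs(); print(o["time"],o["position"],o["ft_force"])
p=o["position"][:2]-C; print(np.degrees(np.arctan2(p[1],p[0]))%360,np.hypot(*p))
tin(camera("top"))
E
```

```text
10.9 [0.55125882 0.16997597 0.2123049 ] [-0.3793164  -0.96428154  0.08612864]
132.84466504530462 0.18490994479107364
tin n 811 rel [-0.0805177  -0.00133778] bearing -179.04813621156816 rect ((0.5969524383544922, 0.03351258486509323), (0.06532517820596695, 0.0891861692070961), 0.10618080198764801)
```

The tin now faces front, within 1.3 mm sideways and 0.1°. I'll back off, move outward and lift.

Request:
{"op": "move_arm", "data": {"commands": [[[0,-0.04,0,0,0,0],[0,-0.09,0,0,0,0],[0.15,-0.1,0,0,0,0],[0.4,-0.1,0,0,0,0],[0.8,-0.1,0,0,0,0],[1.2,-0.1,0,0,0,0],[1.3,-0.1,-0.4,0,0,0],[1.3,-0.1,-1.2,0,0,0],[1.3,-0.1,-2.2,0,0,0],[1.3,-0.1,-3.2,0,0,0],[1.3,-0.1,-3.8,0,0,0],[1.3,-0.1,-4,0,0,0]]]}}

```text
time: 12.45
position: [0.513, 0.2054, 0.3751]
tool_rot: [0.399, 0.917, 0.001, 0.002]
ft_force: [0.4, 0.8, -0.9]
grip_width: 0.0045
grip_force: 0.0
```

Request:
{"op": "move_arm", "data": {"commands": [[[0,0,0,0,0,0],[0,0,0,0,0,0],[0,0,0,0,0,0],[0,0,0,0,0,0]]]}}

```text
time: 12.95
position: [0.5128, 0.2052, 0.3715]
tool_rot: [0.399, 0.917, -0.0, -0.001]
ft_force: [1.4, -1.2, -0.1]
grip_width: 0.0043
grip_force: 0.0
```

```bash
python3 - <<'E'
from h import *
o=get_obs(); print(o["time"],o["position"],o["ft_force"])
c=camera("top"); tin(c); cv2.imwrite("pics/t4.png",c["pixels"])
for n,u,v in(("kettle",131,196),("teapot",436,186)): print(n,world(c,(u,v)))
E
```

```text
12.95 [0.51279078 0.20517892 0.37152341] [ 1.39291087 -1.17886884 -0.05599633]
tin n 806 rel [-0.08088873 -0.00122026] bearing -179.13572080560357 rect ((0.5968926548957825, 0.03344311937689781), (0.08915946632623672, 0.0651416927576065), 89.92279815673828)
kettle [0.58695182 0.41161544 0.13434593]
teapot [ 0.61474349 -0.39110412  0.11357308]
```

View pics/t4.png

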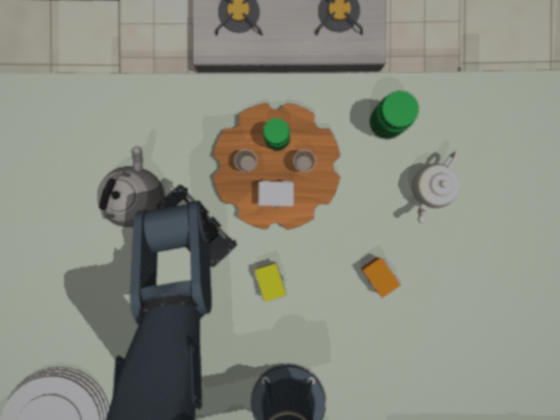

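The tin is at the front at (276,194), everything on the board is upright, and the kettle and teapot have not moved. The hand is clear, so I'm handing in.

```bash
python3 -c "
from rig import *
print(hand_in())"
```

```text
the job is handed in; nothing more can be done
None
```

I turned the board about 69° clockwise, and the tin now faces straight front, about 1 mm off centre; the board is at rest, the hand is clear, the kettle and teapot have not moved, and the job is handed in (no verdict was returned).

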